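# Refit the hot tap knob and hold it down

## Robot

A 6-joint arm with a two-finger parallel gripper is mounted at the origin on the work surface. World frame = base frame: x ahead of the robot, y to its left, z up, the work surface at z = 0. Lengths are in mm, angles in rad, forces in N, time in s.
With the tool pointing down it reaches from about 400 to 825 mm from the base axis. Payload 7 kg.
Tool frame: the origin (TCP) lies at the very end of the fingers, on their centre line; the grasp point (between the pads) lies 19 mm behind it; z points along the fingers, y is the line along which they close (so a half turn about z gives the same grasp; the last joint's range is limited). The gripper opens to 88 mm and grips with 3 to 60 N. Pads are 19 mm wide; open, the fingers measure 130 mm over their backs; the gripper's body (78 mm by 193 mm) begins 47 mm behind the grasp point.
Start: joints at [1.489, 0.359, 0.012, 0, -1.224, -0.288], TCP at [243.972, 629.343, 226.561] pointing down, gripper open.
Joint ranges: [-3.07, 3.07], [-1.43, 2.12], [-1.02, 1.25], [-3.03, 1.67], [-3.05, -0], [-3.03, 3.03]. Speed limits (rad/s): [2.39, 2.39, 3.01, 3.14, 3.14, 3.14].

## Interface

Orientations are given as a unit quaternion [x, y, z, w].
In Python, from plant import bot gives the robot as it stands. Calls block until the motion is done:
- bot.move_ptp(position, orientation): joint-space move of the TCP to a pose.
- bot.line_to(position, velocity=150, ori=None): straight line of the TCP; ori=None keeps the orientation; velocity is the mean speed in mm/s.
- bot.move_joints(angles): joint-space move.
- bot.move_gripper(opening, force=None): finger opening in mm; force is the grip in N (None keeps the last); returns when the fingers have stopped.
- bot.pause(seconds).
- bot.solve_ik(position, orientation): joint angles nearest the present ones, or None.
- bot.read_state(): the state.
- bot.camera(name): name is "scene" or "top" or "wrist"; returns the picture (480x640x3 uint8, red, green, blue); there is no depth.
- bot.get_calibration(name): a dict with "fx", "fy", "cx", "cy" (pixels), "view" (4x4, takes a point from world to camera coordinates); the wrist camera has in their place "T_tool_cam" (4x4, takes a point from camera to tool coordinates, whose origin is the TCP and whose axes are the flange's). Camera axes: x right, y up, looking along -z (the intrinsics and any distortion apply to the point x, -y, -z); pixel columns grow to the right and rows downward; lengths in mm; the calibration is good to about 2 mm. A picture is of the moment at which its call begins: read the wrist's pose just before it. get_calibration takes no time and is no camera call.
A pose or a line that the arm cannot do raises bot.Unreachable and nothing moves.
- bot.close_job(): hands the job in; it is judged then, once.
The state is a dict: "t": time; "joint_pos": joint angles; "qvel": joint speeds; "tau": joint torques, N m; "tcp_pos": TCP position; "eef_rot": TCP orientation; "contact_force": force on the tool from outside, world axes, zero at the start; "moment": the same for the moment, N m; "width": finger opening in mm; "finger_force": force on a finger pad.
Only numpy, scipy, OpenCV 4.12 (cv2) and the standard library are available. Lean on these libraries where they do the work, as an engineer would, in place of code of your own. Each camera call takes 0.05 s, during which the arm holds its last target. There are 200 camera calls.

## Task

Pick up the tap knob with the red mark, turn it so that the flat in its bore (on the side of the red mark) matches the flat of the brass D-shaft on the valve with the red foot and band, and push it onto the shaft. Press it down against the black spring collar as far as it goes and finish like that, still gripping the knob and keeping it pressed down, so that a colleague can drive its grub screw. Leave the blue knob, the blue valve and the other things on the worktop alone.

Things in the scene. Friction and masses are not known exactly. Their poses are not given: they have to be found in the camera images.
- hot_knob: white tap knob with a red end mark, about 90 g, loose, starts upright on a 6 mm cork mat. Origin: centre of its underside; z up. Sizes in mm: round skirt of radius 24, height 26; on it a grip bar 48 long (x), 16 thick (y: pinch here), z 26 to 51. Blind D bore in the underside, on the axis: 22 deep, radius 9.2, flat 5.2 from the axis on the +x side.
- cold_knob: white tap knob with a blue end mark, about 90 g, loose, starts upright on a 6 mm cork mat. Origin: centre of its underside; z up. Sizes in mm: round skirt of radius 24, height 26; on it a grip bar 48 long (x), 16 thick (y: pinch here), z 26 to 51. Blind D bore in the underside, on the axis: 22 deep, radius 9.2, flat 5.2 from the axis on the +x side. Leave it alone.
- hot_knob_mark (a point): middle of the red mark on top of the knob's bar, 12.5 mm from the axis towards +x and 51 mm above the underside; the mark covers the top, 22 mm long, and the end face at that end of the bar and so shows the side of the flat in the bore
- hot_valve: hot water valve, fixed (mm): chromed body of radius 22, top at z = 44, red band and red foot (radius 36) with a white tick at +x. Origin: centre of its foot; z up. Upright brass D-shaft on its axis: radius 8, flat 4 from the axis on the +x side, top at z = 76 (last 4 mm tapered). A knob goes on only if its +x points along the valve's +x (within about 0.15 rad).
- hot_valve_tip (a point): centre of the top of the hot valve's D-shaft (76 mm above the worktop)
- hot_valve_collar (a joint): hot valve's black spring collar, a disc of radius 20 mm round the shaft. Value: how far it is pressed down, 0 to 0.006 m (stop). Its top is 61 mm above the valve's origin at 0, 55 mm at the stop; it pushes back with 4.5 N at 0, 13.5 N at the stop, and springs up when let go.
- cold_valve: cold water valve, fixed (mm): chromed body of radius 22, top at z = 44, blue band and blue foot (radius 36) with a white tick at +x. Origin: centre of its foot; z up. Upright brass D-shaft on its axis: radius 8, flat 4 from the axis on the +x side, top at z = 76 (last 4 mm tapered). A knob goes on only if its +x points along the valve's +x (within about 0.15 rad). Leave it alone.
- cold_valve_collar (a joint): cold valve's black spring collar, a disc of radius 20 mm round the shaft. Value: how far it is pressed down, 0 to 0.006 m (stop). Its top is 61 mm above the valve's origin at 0, 55 mm at the stop; it pushes back with 4.5 N at 0, 13.5 N at the stop, and springs up when let go. Leave it alone.
- soap: bystander: white soap bottle with a steel cap, radius 32 mm, 150 mm tall, origin under its centre
- tumbler: bystander: blue ceramic tumbler, rim radius 38 mm, 95 mm tall, origin under its centre
- cream: bystander: white cream jar with a dark lid, radius 36 mm, 55 mm tall, origin under its centre
- shampoo: bystander: red bottle with a black cap, radius 26 mm, 170 mm tall, origin under its centre
- driver: bystander: screwdriver lying on the worktop, 170 mm long along its x, origin under its middle
- candle: bystander: amber glass candle pot, radius 30 mm, 70 mm tall, origin under its centre
Things that resemble listed ones, but are neither listed nor needed, are in the scene too. Leave any pink or purple look-alike of the hot_knob alone.

How it is judged:
By the outcome, as a careful person would: the job done as asked, in the order asked, and still so for the second after the job is handed in, while the arm keeps its last pose, push and grip.
It also fails if it takes over 45 s, if anything falls off the work surface, if the arm or the gripper's body presses on something with over 40 N, if the wrist force passes 120 N, or if a joint passes its speed limit or range.

## Working session

There is one attempt and no reset: what is moved stays moved. The work goes in short steps, each a Python script; the robot and the scene stay as the last script left them, time stands still between calls to the robot, and variables do not carry over. Pictures are saved under pics/ and viewed, at most 10 in all, crops included, and the job is handed in when it is done.

```bash
ls; mkdir -p pics
python3 - <<'E'
from plant import bot
import cv2
for n in("scene","top"):
    cv2.imwrite(f"pics/{n}0.png",bot.camera(n)[:,:,::-1]); print(n,bot.get_calibration(n))
print(bot.get_calibration("wrist")); print(bot.read_state())
E
```

```text
pics
scene {'fx': 470.3699498550625, 'fy': 470.3699498550625, 'cx': 322.9615589095876, 'cy': 243.75615466733677, 'view': array([[-6.87261553e-01,  7.26409887e-01, -4.82504819e-04,
         3.83532469e+02],
       [-4.67944223e-01, -4.42217108e-01,  7.65161574e-01,
         2.10076191e+02],
       [ 5.55607561e-01,  5.26091917e-01,  6.43838127e-01,
        -1.41788935e+03],
       [ 0.00000000e+00,  0.00000000e+00,  0.00000000e+00,
         1.00000000e+00]])}
top {'fx': 617.9770118740438, 'fy': 617.9770118740438, 'cx': 322.3151966726505, 'cy': 238.33026965208472, 'view': array([[ 2.76358916e-02, -9.99472797e-01,  1.70407288e-02,
        -1.24589010e+01],
       [ 9.98250842e-01,  2.84853780e-02,  5.18057827e-02,
        -5.60905716e+02],
       [-5.22638821e-02,  1.55792229e-02,  9.98511780e-01,
        -1.52035411e+03],
       [ 0.00000000e+00,  0.00000000e+00,  0.00000000e+00,
         1.00000000e+00]])}
{'fx': 341.69787038170836, 'fy': 341.69787038170836, 'cx': 318.56568430096746, 'cy': 238.95516870424265, 'T_tool_cam': array([[ 2.34035672e-04,  9.65681649e-01,  2.59728507e-01,
   
[... 267 characters left out ...]
0000e+00]])}
{'t': 0.1, 'joint_pos': array([ 1.48908815e+00,  3.59311360e-01,  1.11627438e-02, -3.24119450e-04,
       -1.22412014e+00, -2.88099287e-01]), 'qvel': array([-0.00050477, -0.00204982,  0.0041646 ,  0.00036944, -0.00026032,
       -0.00096676]), 'tau': array([-1.46951788e-03, -5.84164882e+01,  2.93749970e+01,  7.01539859e+00,
        1.01619749e-02, -4.20759534e-05]), 'tcp_pos': array([243.8311684 , 628.94679869, 225.72144187]), 'eef_rot': array([ 9.82943530e-01, -1.83906092e-01, -7.57276507e-05,  7.47996493e-04]), 'contact_force': array([ 0.56787088, -0.17710854,  0.15909649]), 'moment': array([0.01455876, 0.04753848, 0.00172632]), 'finger_force': 0.0, 'width': 87.83209677076051}
```

View pics/scene0.png

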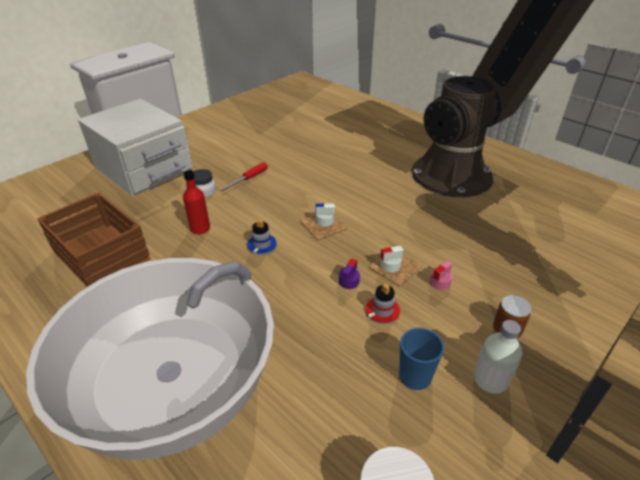

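View pics/top0.png

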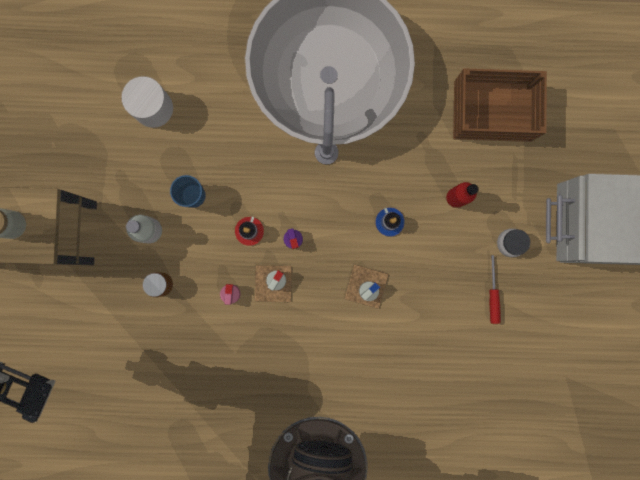

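The top view shows the hot knob at about (276,281) with its mark towards the upper right. The hot valve is at (249,231) with its tick at (253,220). The purple look-alike is at (293,239) and the pink one at (230,294). Next I'll cast rough rays, then move the wrist camera over this area.

```bash
cat > h.py <<'E'
import numpy as np, cv2
from plant import bot
from scipy.spatial.transform import Rotation as R
def cam(n, st=None):
    c=bot.get_calibration(n)
    if n=="wrist":
        T=np.eye(4);T[:3,:3]=R.from_quat(st["eef_rot"]).as_matrix();T[:3,3]=st["tcp_pos"]
        W=T@c["T_tool_cam"]
    else: W=np.linalg.inv(c["view"])
    return dict(W=W,**{k:c[k] for k in("fx","fy","cx","cy")})
def ray(c,p):
    d=c["W"][:3,:3]@np.array([(p[0]-c["cx"])/c["fx"],-(p[1]-c["cy"])/c["fy"],-1.])
    return c["W"][:3,3],d/np.linalg.norm(d)
def onplane(c,p,z):
    o,d=ray(c,p); return o+d*(z-o[2])/d[2]
def proj(c,X):
    v=np.linalg.inv(c["W"])@np.append(X,1); return np.array([c["cx"]-c["fx"]*v[0]/v[2],c["cy"]+c["fy"]*v[1]/v[2]])
def tri(cs,ps):
    A=np.zeros((3,3));b=np.zeros(3);rs=[ray(c,p) for c,p in zip(cs,ps)]
    for o,d in rs:
        P=np.eye(3)-np.outer(d,d);A+=P;b+=P@o
    X=np.linalg.solve(A,b)
    return X,[float(np.linalg.norm(np.cross(X-o,d))) for o,d in rs]
def down(yaw): # tool x axis at yaw in world, z down
    return (R.from_euler("z",yaw)*R.from_euler("x",np.pi)).as_quat()
def snap(name,fn):
    st=bot.read_state(); im=bot.camera(name)[:,:,::-1]; cv2.imwrite(f"pics/{fn}.png",im)
    return cam(name,st),im
def save(c,fn): np.save(f"pics/{fn}.npy",c,allow_pickle=True)
def load(fn): return np.load(f"pics/{fn}.npy",allow_pickle=True).item()
E
python3 - <<'E'
from h import *
t,s=cam("top"),cam("scene")
print("mark tri",tri([t,s],[(279,275),(386,253)]),"shaft tri",tri([t,s],[(248,231),(385,290)]))
k=onplane(t,(276,281),57); v=onplane(t,(248,231),76)
for n,p,z in[("knob",(276,281),57),("valve",(248,231),76),("purple",(293,239),50),("pink",(230,294),50),("soap",(135,228),150)]: print(n,onplane(t,p,z))
yaw=R.from_quat(bot.read_state()["eef_rot"]).as_matrix()[:,0]; yaw=np.arctan2(yaw[1],yaw[0]); print(yaw)
m=(k+v)/2
for i,off in enumerate([(-110,30),(-30,-40)]):
    bot.move_ptp([m[0]+off[0],m[1]+off[1],240],down(-.2)); bot.pause(.2)
    c,_=snap("wrist",f"w{i}"); save(c,f"w{i}"); print(proj(c,k),proj(c,v))
print(bot.read_state()["t"])
E
```

```text
mark tri (array([466.20534616, 108.02545754,  45.59089071]), [2.1660952005221588, 2.166095200522219]) shaft tri (array([570.42851812, 184.98255805,  57.11370568]), [1.665678243449039, 1.6656782434490414])
knob [452.98253865 112.41292205  57.        ]
valve [570.24565215 181.64018235  76.        ]
purple [555.53093712  74.8604202   50.        ]
pink [418.58966744 222.48568632  50.        ]
soap [565.21610615 428.31079142 150.        ]
-0.3699177250744815
[374.0545711 153.7550385] [274.05897684  29.62656509]
[319.47677565 244.85473367] [219.46992296 143.48069023]
2.8583
```

```bash
python3 -c "
import cv2;a=cv2.imread('pics/w0.png');b=cv2.imread('pics/w1.png')
cv2.imwrite('pics/w01.png',cv2.hconcat([a[:,140:540],b[:,140:540]]))"
```

```text
(no output)
```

View pics/w01.png

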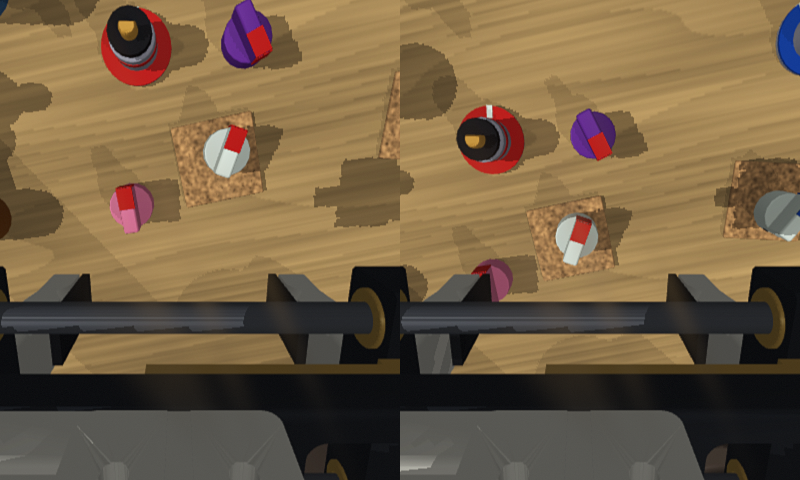

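The two wrist views (left, then right) show the hot knob's mark at about (236,138) and (581,230). The valve tip is at (127,28) and (475,140), and the tick is at (490,111) in the right half. I'll compute coarse poses and heights from these, then take closer views with the tool aligned to each part.

Run:
```python
from h import *
a,b=load("w0"),load("w1"); o=np.array([140,0]);q=np.array([-260,0])
print("mark",tri([a,b],[o+(236,138),q+(581,230)])); print("tip",tri([a,b],[o+(127,28),q+(475,140)]))
P=onplane(b,q+(581,230),57);Q=onplane(b,q+(571,258),57);print("yawk",np.arctan2(*(P-Q)[1::-1]),P,Q)
V=onplane(b,q+(475,140),76);T=onplane(b,q+(490,111),6);print("yawv",np.arctan2(*(T-V)[1::-1]),V,T)
```

```text
mark (array([467.1726027 , 107.78574016,  53.02603476]), [0.17936929949016078, 0.1793692994901443])
tip (array([574.87545874, 187.41488648,  67.88545406]), [0.42386561569822867, 0.42386561569819026])
yawk -0.5312376503441434 [468.24038989 107.75723839  57.        ] [440.65573577 123.96545026  57.        ]
yawv -0.1410311277352742 [573.97909672 184.78861867  76.        ] [605.17049217 180.36026231   6.        ]
```

Both points agree with what they should be: mark height about 53 (57 expected), tip about 68 (76 expected), knob yaw about −0.53, valve yaw about −0.14. Now two aligned close views of each.

Run:
```python
from h import *
rows=[]
for n,c0,yaw,z,zt in[("k",(457.5,114),-.53,150,57),("v",(574.5,186),-.14,170,76)]:
    x=np.array([np.cos(yaw),np.sin(yaw)]);y=np.array([x[1],-x[0]]);r=[]
    for i,s in enumerate((35,-35)):
        p=np.array(c0)-40*x+s*y
        bot.move_ptp([*p,z],down(yaw)); bot.pause(.3)
        c,im=snap("wrist",f"{n}{i}"); save(c,f"{n}{i}")
        u,v=proj(c,[*c0,zt]).astype(int); u-=50;v-=40; print(n,i,u,v)
        r.append(cv2.resize(im[v:v+75,u:u+100],None,fx=4,fy=4,interpolation=cv2.INTER_CUBIC))
    rows.append(cv2.hconcat(r))
cv2.imwrite("pics/close.png",cv2.vconcat(rows)); print(bot.read_state()["t"],bot.read_state()["tcp_pos"])
```

```text
k 0 221 149
k 1 315 148
v 0 221 147
v 1 315 148
6.1333 [539.76109617 225.62035247 170.19180632]
```

View pics/close.png

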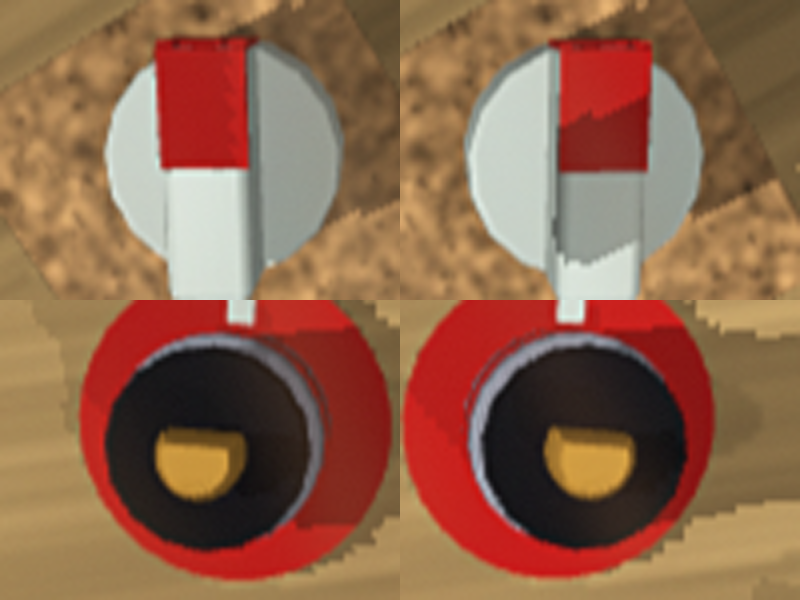

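The crops show the knob's red/white boundary at (205,169) and (603,172), with clean bar side edges. The valve shows a clear black collar disc centred at about (207,447) and (584,446), the D-shaft's flat facing up in the image towards the tick, and the tick at (242,312) and (571,312). Next I'll get metric values from these edges and masks.

Run:
```python
from h import *
off={"k0":(221,149),"k1":(315,148),"v0":(221,147),"v1":(315,148)}
def px(n,u,v): return (np.array([u,v])+.5)/4-.5+off[n]
C={n:load(n) for n in off}
print("boundary",tri([C["k0"],C["k1"]],[px("k0",205,169),px("k1",203,172)]))
print("far corner L,R",[tri([C["k0"],C["k1"]],[px("k0",*p),px("k1",*q)]) for p,q in[((157,45),(158,45)),((247,45),(252,45))]])
for n,L,Rr in[("k0",((157,45),(169,290)),((247,45),(247,290))),("k1",((158,45),(158,290)),((252,45),(240,290)))]:
    e=[[onplane(C[n],px(n,*p),57) for p in s] for s in(L,Rr)]
    print(n,[float(np.arctan2(*(s[0]-s[1])[1::-1])) for s in e],"w",np.linalg.norm(e[0][0]-e[1][0]),np.linalg.norm(e[0][1]-e[1][1]))
    print("  bdry",onplane(C[n],px(n,*((205,169) if n=="k0" else (203,172))),57))
cc={};tk={}
for n in("v0","v1"):
    im=cv2.imread(f"pics/{n}.png"); h=cv2.cvtColor(im,cv2.COLOR_BGR2HSV); u,v=off[n]
    dark=((h[...,2]<75)*255).astype(np.uint8); m=np.zeros_like(dark); m[v-10:v+85,u:u+100]=dark[v-10:v+85,u:u+100]
    k=max(cv2.findContours(m,cv2.RETR_EXTERNAL,cv2.CHAIN_APPROX_NONE)[0],key=cv2.contourArea)
    E=cv2.fitEllipse(cv2.convexHull(k)); cc[n]=E[0]; print(n,"collar",E)
    w=((h[...,1]<60)&(h[...,2]>170)); ys,xs=np.nonzero(w[v-40:v+6,u+20:u+80]); ys+=v-40;xs+=u+20
    tk[n]=(xs.mean(),ys.mean()); print(n,"tick",tk[n],len(xs),xs.min(),xs.max(),ys.min(),ys.max())
    am=(h[...,0]>10)&(h[...,0]<30)&(h[...,1]>120)&(h[...,2]>165)
    ys,xs=np.nonzero(am[v+25:v+55,u+30:u+70]);ys+=v+25;xs+=u+30
    top={}
    for x in range(xs.min()+4,xs.max()-3): top[x]=ys[xs==x].min()
    print(n,"flat",[float(np.degrees(0)),list(top.values())], "ext",xs.min(),xs.max(),ys.min(),ys.max())
    print("  collar@61",onplane(C[n],cc[n],61))
ax,ea=tri([C["v0"],C["v1"]],[cc["v0"],cc["v1"]]); t,et=tri([C["v0"],C["v1"]],[tk["v0"],tk["v1"]])
print("axis",ax,ea,"tick",t,et,"yaw",np.arctan2(*(t-ax)[1::-1]),np.linalg.norm((t-ax)[:2]))
```

```text
boundary (array([456.48212998, 114.64120974,  57.15101848]), [0.07062867596503158, 0.07062867596504667])
far corner L,R [(array([480.01776675, 110.6671304 ,  53.3554245 ]), [0.1790222110957701, 0.17902221109583855]), (array([471.67000459,  96.25134303,  55.90224253]), [0.17130006048239807, 0.1713000604823483])]
k0 [-0.5240585885674134, -0.5572244585020459] w 16.160314622079962 14.670283502450951
  bdry [456.53737864 114.63152171  57.        ]
k1 [-0.5032918867526417, -0.5357119881482676] w 16.84298318855892 15.390498227200071
  bdry [456.39364737 114.66762677  57.        ]
v0 collar ((272.7125549316406, 183.4037322998047), (50.41514205932617, 51.176143646240234), 135.9426727294922)
v0 tick (np.float64(280.8627450980392), np.float64(144.7058823529412)) 102 278 284 137 152
v0 flat [0.0, [np.int64(183), np.int64(183), np.int64(184), np.int64(184), np.int64(184), np.int64(184), np.int64(184), np.int64(184), np.int64(184)]] ext 261 277 183 195
  collar@61 [576.29998498 186.51969569  61.        ]
v1 collar ((360.5288391113281, 184.081787109375), (50.15132141113281, 51.24381637573242), 61.69750213623047)
v1 tick (np.float64(357.6666666666667), np.float64(145.35238095238094)) 105 354 361 138 153
v1 flat [0.0, [np.int64(184), np.int64(184), np.int64(184), np.int64(184), np.int64(184), np.int64(184), np.int64(184), np.int64(184), np.int64(184), np.int64(184)]] ext 354 371 182 196
  collar@61 [576.51832794 187.49983908  61.        ]
axis [576.01191919 187.08726497  57.07252915] [0.03576048687305704, 0.035760486872772154] tick [605.1047272  180.80364302   9.2806465 ] [0.020841744796286425, 0.020841744795889884] yaw -0.2127178371106795 29.763658761185127
```

The measurements hold up. The knob top is at 57.2 (57 expected), its centre is about (455.0,115.5) and its yaw −0.527. The valve axis is about (576.4,187.0) and its yaw about −0.21. The valve tick is at radius 29.8 on the foot and the flat's tilt agrees with it. Next I grasp and lift.

Run:
```python
from h import *
for n in("v0","v1"): print(n,"shaft axis at 76 ->",proj(load(n),[576.4,187,76]))
yk=-.527; q=down(yk)
bot.move_gripper(50,50)
bot.move_ptp([455,115.5,110],q); bot.line_to([455,115.5,34.5],100); bot.pause(.2)
print(bot.read_state()["tcp_pos"],bot.read_state()["contact_force"])
bot.move_gripper(0,50); s=bot.read_state(); print(s["width"],s["finger_force"],s["contact_force"],s["tcp_pos"])
bot.line_to([455,115.5,140],100)
bot.move_ptp([576.4,187,150],down(-.205)); bot.pause(.3)
s=bot.read_state(); print(s["t"],s["width"],s["tcp_pos"],s["contact_force"],s["moment"])
a=bot.camera("scene")[:,:,::-1]; w=bot.camera("wrist")[:,:,::-1]
cv2.imwrite("pics/held.png",cv2.hconcat([cv2.resize(a[180:360,280:480],(400,360),interpolation=cv2.INTER_CUBIC),cv2.resize(w,(400,360))]))
```

```text
v0 shaft axis at 76 -> [269.39629876 185.45760563]
v1 shaft axis at 76 -> [363.64721204 186.28201734]
[455.37063193 115.7815447   35.10251608] [ 0.07783823 -0.25740941  0.89909794]
15.732770844368547 49.99769568443298 [-0.1061311   0.19110959  0.49333151] [454.98118821 115.49437168  34.4897699 ]
11.5 15.675683611532945 [575.96848566 186.74737524 150.41167427] [0.37528048 0.20082744 0.10177543] [-0.02620065 -0.00470981 -0.01722748]
```

View pics/held.png

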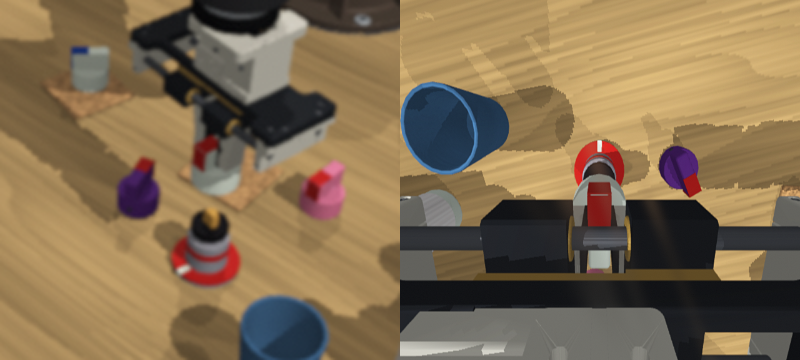

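The knob is held upright in the fingers (scene view, around (215,170)). In the wrist view the red mark at (600,205) lines up with the tick at (600,146). I'll descend step by step and watch the force.

Run:
```python
from h import *
bot.line_to([576.4,187,108],80); bot.pause(.2); f0=bot.read_state()["contact_force"]
for z in(104,102,100,97,94,91):
    bot.line_to([576.4,187,z],30); bot.pause(.15); s=bot.read_state(); f=s["contact_force"]-f0
    print(z,s["tcp_pos"].round(2),f.round(1),s["moment"].round(2),round(s["t"],1))
    if f[2]>12 or np.hypot(*f[:2])>12: print("stop"); break
```

```text
104 [576.44 186.99 104.01] [0.2 1.1 0.3] [ 0.06 -0.04  0.01] 12.9
102 [576.44 187.01 102.03] [-0.3  1.4  0.3] [-0.03  0.03 -0.05] 13.3
100 [576.2  186.92  99.8 ] [-1.2  1.1 -0.6] [ 0.1   0.3  -0.06] 13.7
97 [576.16 186.93  96.78] [-1.4  0.8 -0.6] [ 0.2   0.59 -0.05] 14.1
94 [576.14 186.94  93.73] [-2.6  2.3 -1.5] [ 0.24  0.94 -0.02] 14.5
91 [576.18 186.92  90.72] [-1.8  1.9 -2.1] [0.35 1.13 0.  ] 14.9
```

The knob is on the shaft with low side forces. I'll ease slightly towards the side force and press down to the collar stop.

Run:
```python
from h import *
for z in(90,88,86,84.5,83.5,82.5,81.5,80.5):
    bot.line_to([576.0,187.2,z],30); bot.pause(.25); s=bot.read_state(); f=s["contact_force"]
    print(z,s["tcp_pos"].round(2),f.round(1),s["moment"].round(2),round(s["width"],2),round(s["t"],1))
    if f[2]>26 or np.hypot(*f[:2])>15: print("stop"); break
```

```text
90 [576.13 187.21  90.06] [-1.4  0.3 -2.2] [-0.02  0.75  0.05] 15.56 15.4
88 [576.22 187.28  88.38] [-3.3  0.4  5.3] [-0.12  1.34  0.06] 15.73 15.9
86 [576.23 187.27  86.56] [-4.6  0.4  6.8] [-0.19  1.65  0.05] 15.77 16.4
84.5 [576.25 187.26  85.42] [-4.5 -0.3  9.6] [-0.2   2.14 -0.06] 16.01 16.9
83.5 [576.27 187.27  84.72] [-6.7 -0.3 11.9] [-0.28  2.44  0.02] 15.68 17.4
82.5 [576.26 187.26  83.95] [-6.8 -1.1 14.4] [-0.31  2.79 -0.02] 15.74 17.9
81.5 [576.3  187.27  83.44] [-8.6 -0.6 17.2] [-0.44  3.29 -0.02] 15.64 18.4
80.5 [576.39 187.31  83.41] [-11.5  -1.7  24.9] [-0.53  4.45  0.01] 15.22 18.9
```

The arm stopped at TCP z 83.4 (expected 83.5 at the stop) and the force rose from 17 to 25 N without further travel, so the collar is bottomed out. One last look before I hand in.

Run:
```python
from h import *
bot.pause(1); s=bot.read_state(); print(s["tcp_pos"].round(2),s["contact_force"].round(1),s["width"],s["t"])
a=bot.camera("scene")[:,:,::-1]; w=bot.camera("wrist")[:,:,::-1]
cv2.imwrite("pics/end.png",cv2.hconcat([cv2.resize(a[210:345,310:460],(400,360),interpolation=cv2.INTER_CUBIC),cv2.resize(w[100:400,150:483],(400,360))]))
```

```text
[576.39 187.29  83.38] [-11.8  -1.3  25.3] 15.542185302965759 19.9083
```

View pics/end.png

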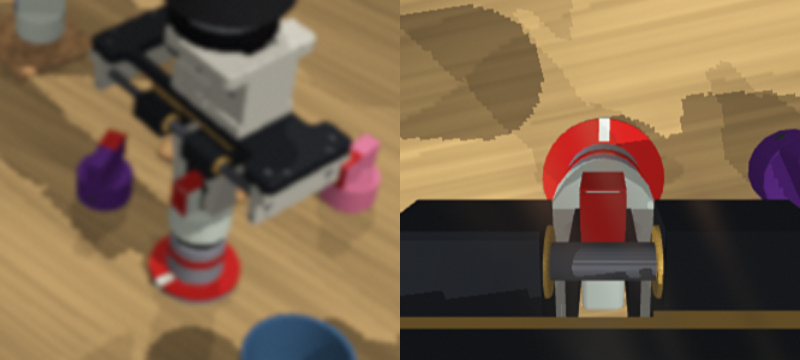

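The knob is seated on the red valve at (200,230), upright, with its mark facing the tick and the grip and push steady. Handing in.

```bash
python3 -c "
from plant import bot
print(bot.close_job())"
```

```text
the job is handed in; nothing more can be done
None
```

The hot knob is on the red valve's D-shaft, pressed down to the collar stop with about 25 N and still gripped; I handed the job in at about 20 s, and no verdict came back.

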